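# Tap the paint jar lids shut, smallest first

## Task

Before the paint skins over, close the three paint jars: with the fingertips, gently press each raised black lid straight down until it is fully shut, first the small jar, then the medium one, then the large one, each shut before the next is pressed. Do not pick up, tip or shove the jars, and leave the cups and the tin where they stand.

Things in the scene. Friction and masses are not known exactly. Their poses are not given: they have to be found in the camera images.
- jar_small: The small paint jar: loose, round, upright, 40 mm across, 45 mm high up to its shoulder, blue paint behind a white label band. A white neck stands 14 mm above the shoulder and the black lid slides on it. Origin: centre of the underside; z up.
- lid_small_top (a point): Centre of the flat top of the small jar's round black push-on lid, 40 mm across and 16 mm thick. Its height is 73 mm above the table when the lid is fully up and 61 mm when it is fully down.
- lid_small (a joint): How far that lid has been pushed down, in m: 0 fully up, 0.012 fully down (rim on the jar's shoulder, stopped hard). It starts 0 to 3 mm down, slides at about 3.5 N and stays where it is left; from 0.009 on it is shut.
- jar_medium: The medium paint jar: loose, round, upright, 56 mm across, 58 mm high up to its shoulder, blue paint behind a white label band. A white neck stands 14 mm above the shoulder and the black lid slides on it. Origin: centre of the underside; z up.
- lid_medium_top (a point): Centre of the flat top of the medium jar's round black push-on lid, 56 mm across and 16 mm thick. Its height is 86 mm above the table when the lid is fully up and 74 mm when it is fully down.
- lid_medium (a joint): How far that lid has been pushed down, in m: 0 fully up, 0.012 fully down (rim on the jar's shoulder, stopped hard). It starts 0 to 3 mm down, slides at about 3.5 N and stays where it is left; from 0.009 on it is shut.
- jar_large: The large paint jar: loose, round, upright, 74 mm across, 70 mm high up to its shoulder, blue paint behind a white label band. A white neck stands 14 mm above the shoulder and the black lid slides on it. Origin: centre of the underside; z up.
- lid_large_top (a point): Centre of the flat top of the large jar's round black push-on lid, 74 mm across and 16 mm thick. Its height is 98 mm above the table when the lid is fully up and 86 mm when it is fully down.
- lid_large (a joint): How far that lid has been pushed down, in m: 0 fully up, 0.012 fully down (rim on the jar's shoulder, stopped hard). It starts 0 to 3 mm down, slides at about 3.5 N and stays where it is left; from 0.009 on it is shut.
- paper_cup: Bystander: empty loose paper cup, 78 mm across the mouth, 92 mm high. Origin: centre of the underside.
- tin: Bystander: loose flat round metal tin, 87 mm across, 28 mm high. Origin: centre of the underside.
- stick_cup: Bystander: loose paper cup, 78 mm across, 92 mm high, with wooden stirring sticks standing to about 160 mm. Origin: centre of the underside.
Things that resemble listed ones, but are neither listed nor needed, are in the scene too. What is shaped like the jar_large but purple is not meant. What is shaped like the jar_medium but orange is not meant.

How it is judged:
By the outcome, as a careful person would: the job done as asked, in the order asked, and still so for the second after the job is handed in, with the robot touching nothing.
It also fails if it takes over 48 s, if anything falls off the work surface, if the arm or the gripper's body presses on something with over 40 N, if the wrist force passes 120 N, or if a joint passes its speed limit or range.

## Robot

A 6-joint arm with a two-finger parallel gripper is mounted at the origin on the work surface. World frame = base frame: x ahead of the robot, y to its left, z up, the work surface at z = 0. Lengths are in m, angles in rad, forces in N, time in s.
With the tool pointing down it reaches from about 0.375 to 0.9 m from the base axis. Payload 3.1 kg.
Tool frame: the origin (TCP) lies at the very end of the fingers, on their centre line; the grasp point (between the pads) lies 19 mm behind it (grip_depth is the distance from the TCP to the grasp point, in m); z points along the fingers, y is the line along which they close (so a half turn about z gives the same grasp; the last joint's range is limited). The gripper opens to 85 mm and grips with 20 to 120 N. Pads are 22 mm wide; open, the fingers measure 114 mm over their backs; the gripper's body (76 mm by 85 mm) begins 54 mm behind the grasp point. The pads swing forward as they close: fully open they stand 13 mm farther back than shut.
Start: joints at [-1.341, 0.527, 1.433, -0, 1.181, -0.178], TCP at [0.248, -0.574, 0.231] pointing down, gripper open.
Joint ranges: [-3.08, 3.08], [-0.75, 2.2], [0.22, 2.44], [-1.43, 4.57], [0, 2.65], [-2.85, 2.85]. Speed limits (rad/s): [2.79, 2.79, 3.14, 3.14, 3.14, 3.14].

## Interface

Orientations are given as a unit quaternion [x, y, z, w].
In Python, from station import * gives the robot as it stands.
- The arm moves only by the tool apply_moves, never from a script. Its argument "plan" is a list of rows, each a list of 7 numbers: the shift along the tool's x, y, z in m, then the turn, a rotation vector about the tool's x, y, z in rad, then the gripper command: -1 is fully open, 1 is shut, values between are in proportion. In form: [[dx, dy, dz, wx, wy, wz, jaw], ...]. A call has 1 to 8 rows; each row shifts and turns the commanded pose from where the row before left it, along the tool's axes as they then stand; what a row does not reach is not made up. A row lasts 1/8 s, in which the tool goes at most 62.5 mm and 10.7 degrees, less where a joint would pass 70% of its speed; a pose out of reach is approached as far as the arm can. A call is refused whole if a number of a shift passes 0.0625 or a number of a turn 0.188, either way. A call with a gripper value outside its range is refused whole. The fingers move at their own pace and stop on an object; "force" is the grip in N (left out, the last holds). Time passes only in rows, so rows that do not move let the fingers close. It gives the time, the measured TCP pose, the force, the opening and the grip force at its end, in the units of the state.
- sense(): the state, without advancing time (a new reading comes with each control period).
- snapshot(name): name is "side" or "top" or "wrist"; returns the picture (384x512x3 uint8, red, green, blue); there is no depth.
- calibration(name): a dict with "camera_matrix" (3x3 intrinsics, pixels), "R" (3x3) and "t" (3): a world point X has camera coordinates R X + t; the wrist camera has in their place "mount" (4x4, takes a point from camera to tool coordinates, whose origin is the TCP and whose axes are the flange's). Camera axes: x right, y down, z forward; pixel columns grow to the right and rows downward; lengths in m; the calibration is good to about 2 mm. A picture is of the moment at which its call begins: read the wrist's pose just before it. calibration takes no time and is no camera call.
- sign_off(): hands the job in; it is judged then, once.
The state is a dict: "t": time; "q": joint angles; "qd": joint speeds; "tau": joint torques, N m; "tcp_pos": TCP position; "tool_rot": TCP orientation; "force": force on the tool from outside, world axes, zero at the start; "ft_torque": the same for the moment, N m; "finger_gap": opening from 0.0 (shut) to 1.0 (fully open); "gripper_force": force on a finger pad.
Only numpy, scipy, OpenCV 4.12 (cv2) and the standard library are available. Lean on these libraries where they do the work, as an engineer would, in place of code of your own. Each camera call takes 0.05 s, during which the arm holds its last target. There are 200 camera calls.

## Working session

There is one attempt and no reset: what is moved stays moved. The work goes in short steps, Python scripts to look and compute and a tool call to move; the robot and the scene stay as the last step left them, time stands still between calls to the robot, and variables do not carry over. Pictures are saved under pics/ and viewed, at most 10 in all, crops included, and the job is handed in when it is done.

Besides the shell and the picture viewer there is one more tool, called after "Request:" as a command line: name --pt "numbers of a row" for each row, then --argument value for the rest. apply_moves: Moves the arm, as the interface text tells. Its arguments: {"type":"object","properties":{"plan":{"type":"array"},"force":{"type":"number"}},"required":["plan"]}

```bash
mkdir -p pics
python3 - <<'E'
from station import *
import cv2,numpy as np
for n in("top","side"):
    im=snapshot(n); cv2.imwrite(f"pics/{n}0.png",cv2.cvtColor(im,cv2.COLOR_RGB2BGR))
    c=calibration(n); print(n,np.round(c["camera_matrix"],1).tolist(),np.round(-np.array(c["R"]).T@np.array(c["t"]),3),np.round(c["R"],3).tolist())
s=sense();print({k:np.round(v,3).tolist() for k,v in s.items()})
print(np.round(calibration("wrist")["mount"],4).tolist())
E
```

```text
top [[416.9, 0.0, 256.6], [0.0, 416.9, 194.1], [0.0, 0.0, 1.0]] [0.411 0.044 1.147] [[-0.015, -1.0, 0.011], [-0.987, 0.013, -0.157], [0.157, -0.013, -0.988]]
side [[399.4, 0.0, 258.1], [0.0, 399.4, 197.6], [0.0, 0.0, 1.0]] [-0.008  0.689  0.682] [[-0.756, -0.655, -0.014], [-0.363, 0.438, -0.822], [0.545, -0.616, -0.569]]
{'t': 0.1, 'q': [-1.341, 0.528, 1.434, -0.0, 1.181, -0.178], 'qd': [-0.002, -0.002, -0.003, 0.0, 0.001, 0.002], 'tau': [0.0, -44.33, -17.859, -0.0, 0.004, -0.0], 'tcp_pos': [0.248, -0.573, 0.23], 'tool_rot': [0.979, 0.202, -0.0, -0.001], 'force': [0.157, 0.869, -0.786], 'ft_torque': [0.001, 0.032, 0.063], 'gripper_force': 0.0, 'finger_gap': 0.999}
[[0.0002, -0.9552, -0.2959, 0.0754], [1.0, 0.0002, 0.0002, -0.0003], [-0.0001, -0.2959, 0.9552, -0.142], [0.0, 0.0, 0.0, 1.0]]
```

View pics/top0.png

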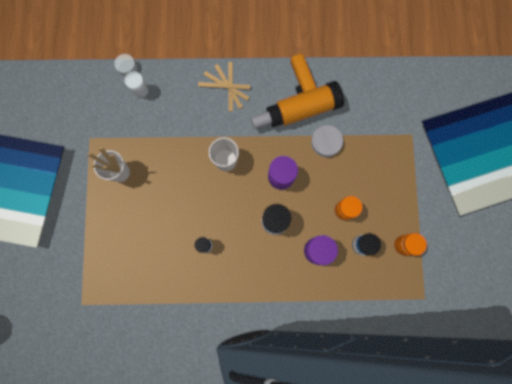

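View pics/side0.png

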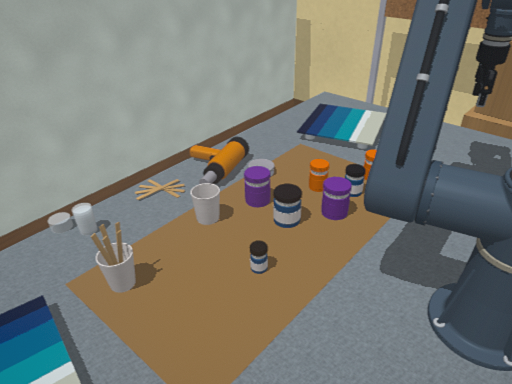

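The top view shows three black-lidded jars: small at (203,244), large at (277,219) and medium at (368,244). The purple ones at (283,172) and (322,250) and the orange ones at (349,208) and (411,244) don't fit the description, because the wanted lids are black and the paint blue. The side view agrees: blue jars with a white band at (258,257), (287,206) and (355,180).

```bash
cat > h.py <<'E'
from station import *
import cv2,numpy as np
def ray(n,u,v,z):
    c=calibration(n);K,R,t=[np.array(c[k]) for k in("camera_matrix","R","t")]
    C=-R.T@t; d=R.T@np.linalg.solve(K,[u,v,1]); return C+d*(z-C[2])/d[2]
E
python3 - <<'E'
from h import *
im=cv2.imread("pics/top0.png")
m=(im.max(2)<60).astype(np.uint8)
for nm,(u,v),z,D in(("small",(203,244),.0715,.040),("medium",(368,244),.0845,.056),("large",(277,219),.0965,.074)):
    w=24; mm=np.zeros_like(m); mm[v-w:v+w,u-w:u+w]=m[v-w:v+w,u-w:u+w]
    k=max(cv2.findContours(mm,0,cv2.CHAIN_APPROX_NONE)[0],key=cv2.contourArea)
    x,y,ww,h=cv2.boundingRect(k); (cu,cv_),r=cv2.minEnclosingCircle(k)
    # width gives the top-disc scale
    p=ray("top",cu,cv_,z-.004); a=ray("top",x,cv_,z);b=ray("top",x+ww,cv_,z)
    print(nm,(x,y,ww,h),np.round([cu,cv_,r],1),np.round(p,4),"diam",round(np.linalg.norm(a-b),4),"want",D,"reach",round(np.hypot(*p[:2]),3))
t=cv2.resize(im[190:275,180:430],None,fx=3,fy=3,interpolation=cv2.INTER_CUBIC)
s=cv2.resize(cv2.imread("pics/side0.png")[150:280,235:390],None,fx=2,fy=2)
o=np.zeros((t.shape[0]+s.shape[0],750,3),np.uint8);o[:t.shape[0],:750]=t;o[t.shape[0]:,:s.shape[1]]=s
cv2.imwrite("pics/crop.png",o)
E
```

```text
small (196, 238, 14, 14) [202.7 244.7   6.9] [0.4532 0.1692 0.0675] diam 0.0358 want 0.04 reach 0.484
medium (359, 234, 22, 21) [369.3 243.9  11. ] [ 0.4483 -0.2564  0.0805] diam 0.056 want 0.056 reach 0.516
large (263, 205, 28, 27) [276.8 218.5  13.9] [ 0.5153 -0.0213  0.0925] diam 0.0709 want 0.074 reach 0.516
```

View pics/crop.png

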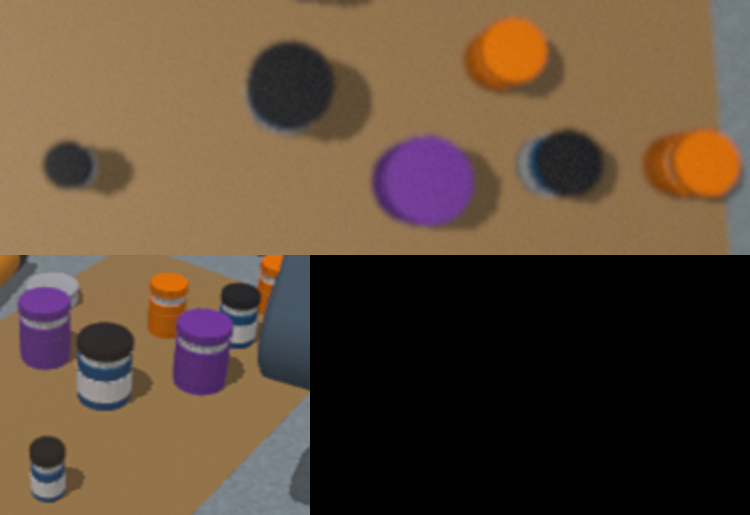

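The crop confirms it: these are the only three black lids, and each jar is blue with a white band. Diameters and reach also fit. Next I shut the fingers and travel at height to above the small jar.

Request:
apply_moves --pt "0.044 -0.031 0 0 0 0 1" --pt "0.044 -0.031 0 0 0 0 1" --pt "0.044 -0.031 0 0 0 0 1" --pt "0.044 -0.031 0 0 0 0 1" --pt "0.044 -0.031 0 0 0 0 1" --pt "0.044 -0.031 0 0 0 0 1" --pt "0.044 -0.031 0 0 0 0 1"

```text
t: 0.98
tcp_pos: [0.4451, -0.2507, 0.2311]
tool_rot: [0.979, 0.202, -0.0, -0.0]
force: [0.6, -0.4, -0.2]
finger_gap: 0.002
gripper_force: 0.0
```

Request:
apply_moves --pt "0.022 -0.049 0 0 0 0 1" --pt "0.022 -0.049 0 0 0 0 1" --pt "0.022 -0.049 0 0 0 0 1" --pt "0.022 -0.049 0 0 0 0 1" --pt "0.022 -0.049 0 0 0 0 1" --pt "0.022 -0.049 0 0 0 0 1" --pt "0.022 -0.049 0 0 0 0 1" --pt "0.022 -0.049 0 0 0 0 1"

```text
t: 1.98
tcp_pos: [0.4503, 0.179, 0.2312]
tool_rot: [0.979, 0.203, -0.0, 0.0]
force: [1.0, -1.0, -0.6]
finger_gap: 0.005
gripper_force: 0.0
```

```bash
cat >> h.py <<'E'
from scipy.spatial.transform import Rotation as Ro
J={"small":[.4532,.1692,.072],"medium":[.4483,-.2564,.085],"large":[.5153,-.0213,.097]}
def to(p):
    s=sense(); R=Ro.from_quat(s["tool_rot"]).as_matrix(); print("t",s["t"],"tcp",np.round(s["tcp_pos"],4),"F",np.round(s["force"],1),"tool delta",np.round(R.T@(np.array(p)-s["tcp_pos"]),4))
def wlook(nm,z):
    s=sense(); R=Ro.from_quat(s["tool_rot"]).as_matrix(); p0=np.array(s["tcp_pos"]); im=snapshot("wrist")
    c=calibration("wrist"); M=np.array(c["mount"]);K=np.array(c["camera_matrix"])
    C=R@M[:3,3]+p0; W=R@M[:3,:3]; q=K@(W.T@(np.array(J[nm])-C)); u,v=q[:2]/q[2]; print("expected px",round(u),round(v))
    g=cv2.cvtColor(im,cv2.COLOR_RGB2BGR); cv2.imwrite(f"pics/w_{nm}.png",g)
    m=(g.max(2)<60).astype(np.uint8)
    for k in cv2.findContours(m,0,cv2.CHAIN_APPROX_NONE)[0]:
        if cv2.contourArea(k)<300: continue
        x,y,w,h=cv2.boundingRect(k)
        d=W@np.linalg.solve(K,[x+w/2,y+h/2,1]); P=C+d*(z-C[2])/d[2]
        print((x,y,w,h),np.round(P,4),"diam",round(w/K[0,0]*(C[2]-z)/-d[2],4))
E
python3 - <<'E'
from h import *
to(J["small"]); wlook("small",.072)
E
```

```text
t 1.975 tcp [0.4503 0.179  0.2312] F [ 1.  -1.  -0.6] tool delta [-0.0012  0.0101  0.1592]
expected px 268 176
(0, 234, 512, 150) [0.3012 0.1164 0.072 ] diam 0.5986
(428, 158, 84, 78) [ 0.5158 -0.0325  0.072 ] diam 0.087
(245, 154, 40, 41) [0.4535 0.1721 0.072 ] diam 0.0405
```

View pics/w_small.png

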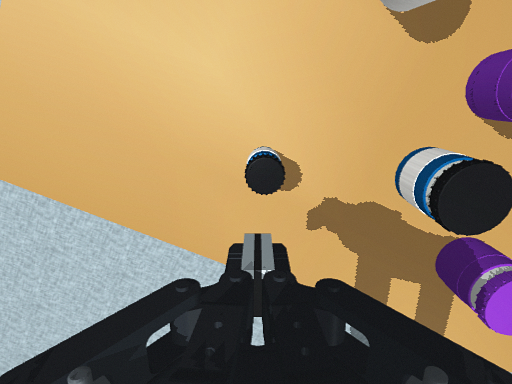

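The wrist view shows the small lid at (265,174), which gives (0.4535, 0.1721) with a diameter of 40.5 mm. That agrees with the top view within 3 mm. I move over it and descend, slowly at the end.

Request:
apply_moves --pt "0 0.0085 0.05 0 0 0 1" --pt "0 0 0.05 0 0 0 1" --pt "0 0 0.05 0 0 0 1" --pt "0 0 0.003 0 0 0 1" --pt "0 0 0.003 0 0 0 1" --pt "0 0 0.0 0 0 0 1"

```text
t: 2.78
tcp_pos: [0.4554, 0.1696, 0.077]
tool_rot: [0.979, 0.202, 0.002, 0.0]
force: [-0.7, -0.6, 0.6]
finger_gap: 0.001
gripper_force: 0.0
```

Request:
apply_moves --pt "0 0 0.002 0 0 0 1" --pt "0 0 0.002 0 0 0 1" --pt "0 0 0.002 0 0 0 1" --pt "0 0 0.002 0 0 0 1" --pt "0 0 0 0 0 0 1"

```text
t: 3.4
tcp_pos: [0.4545, 0.1696, 0.0674]
tool_rot: [0.979, 0.202, 0.0, 0.0]
force: [0.8, 0.7, 2.7]
finger_gap: -0.002
gripper_force: 1.4
```

Request:
apply_moves --pt "0 0 0.0015 0 0 0 1" --pt "0 0 0.0015 0 0 0 1" --pt "0 0 0.0015 0 0 0 1" --pt "0 0 0 0 0 0 1"

```text
t: 3.9
tcp_pos: [0.4542, 0.1695, 0.0626]
tool_rot: [0.979, 0.202, 0.0, 0.0]
force: [0.4, -1.0, 2.4]
finger_gap: -0.0
gripper_force: 1.2
```

Request:
apply_moves --pt "0 0 0.001 0 0 0 1" --pt "0 0 0.001 0 0 0 1" --pt "0 0 0 0 0 0 1"

```text
t: 4.28
tcp_pos: [0.4544, 0.1695, 0.061]
tool_rot: [0.979, 0.202, 0.0, 0.0]
force: [1.1, -0.2, 6.1]
finger_gap: -0.001
gripper_force: 2.5
```

Request:
apply_moves --pt "0 0 -0.02 0 0 0 1" --pt "0 0 -0.05 0 0 0 1" --pt "0 0 -0.05 0 0 0 1" --pt "0 0 0 0 0 0 1"

```text
t: 4.78
tcp_pos: [0.4553, 0.1698, 0.1835]
tool_rot: [0.979, 0.203, 0.003, 0.0]
force: [-0.2, -0.1, -1.5]
finger_gap: -0.002
gripper_force: 0.0
```

Request:
apply_moves --pt "-0.0215 0.048 0 0 0 0 1" --pt "-0.0215 0.048 0 0 0 0 1" --pt "-0.0215 0.048 0 0 0 0 1" --pt "-0.0215 0.048 0 0 0 0 1" --pt "-0.0215 0.048 0 0 0 0 1" --pt "-0.0215 0.048 0 0 0 0 1" --pt "-0.0215 0.048 0 0 0 0 1" --pt "0 0 0 0 0 0 1"

```text
t: 5.78
tcp_pos: [0.4484, -0.2017, 0.1791]
tool_rot: [0.98, 0.2, -0.001, -0.001]
force: [-1.2, 0.9, -0.4]
finger_gap: 0.001
gripper_force: 0.0
```

Run:
```python
from h import *
to(J["medium"]); wlook("medium",.085)
im=cv2.cvtColor(snapshot("side"),cv2.COLOR_RGB2BGR)
o=np.hstack([cv2.resize(a[225:285,230:290],None,fx=6,fy=6,interpolation=cv2.INTER_CUBIC) for a in(cv2.imread("pics/side0.png"),im)])
w=cv2.resize(cv2.imread("pics/w_medium.png"),(300,225)); p=np.zeros((225,720,3),np.uint8);p[:,:300]=w
cv2.imwrite("pics/s1.png",np.vstack([o,p]))
```

```text
t 5.775 tcp [ 0.4484 -0.2017  0.1791] F [-1.2  0.9 -0.4] tool delta [-0.0214  0.0504  0.0941]
expected px 318 219
(0, 234, 512, 150) [ 0.346  -0.2437  0.085 ] diam 0.4696
(283, 183, 69, 67) [ 0.4499 -0.2549  0.085 ] diam 0.0572
(0, 0, 109, 69) [ 0.5002 -0.0256  0.085 ] diam 0.076
```

View pics/s1.png

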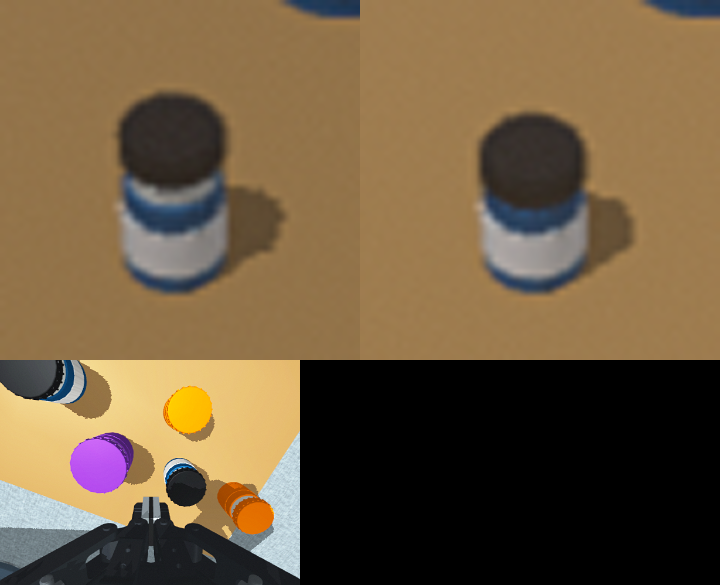

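Before and after the press, the small jar (seen near (258,257) in the side view) stands in the same place, and its neck is now fully covered, so it is shut. In the wrist view the medium lid at (317,216) gives (0.450, -0.255), 57 mm across, which agrees.

Request:
apply_moves --pt "-0.0205 0.05 0 0 0 0 1" --pt "0 0 0.044 0 0 0 1" --pt "0 0 0.042 0 0 0 1" --pt "0 0 0 0 0 0 1"

```text
t: 6.38
tcp_pos: [0.4475, -0.2487, 0.0918]
tool_rot: [0.979, 0.203, -0.003, -0.004]
force: [0.7, 0.0, -0.3]
finger_gap: 0.001
gripper_force: 0.0
```

Request:
apply_moves --pt "0 0 0.002 0 0 0 1" --pt "0 0 0.002 0 0 0 1" --pt "0 0 0.002 0 0 0 1" --pt "0 0 0.002 0 0 0 1" --pt "0 0 0.002 0 0 0 1" --pt "0 0 0 0 0 0 1"

```text
t: 7.12
tcp_pos: [0.45, -0.2527, 0.0847]
tool_rot: [0.979, 0.202, -0.0, -0.0]
force: [0.5, 1.5, -0.1]
finger_gap: -0.001
gripper_force: 0.0
```

Request:
apply_moves --pt "0 0 0.002 0 0 0 1" --pt "0 0 0.002 0 0 0 1" --pt "0 0 0.002 0 0 0 1" --pt "0 0 0.0015 0 0 0 1" --pt "0 0 0.0015 0 0 0 1" --pt "0 0 0 0 0 0 1"

```text
t: 7.88
tcp_pos: [0.4501, -0.2526, 0.0755]
tool_rot: [0.979, 0.202, -0.0, -0.0]
force: [-0.2, -0.8, 1.5]
finger_gap: -0.0
gripper_force: 0.6
```

Request:
apply_moves --pt "0 0 0.001 0 0 0 1" --pt "0 0 0.001 0 0 0 1" --pt "0 0 0 0 0 0 1"

```text
t: 8.25
tcp_pos: [0.4501, -0.2527, 0.074]
tool_rot: [0.979, 0.203, 0.0, 0.0]
force: [-2.2, -0.2, 5.5]
finger_gap: -0.003
gripper_force: 2.5
```

Request:
apply_moves --pt "0 0 -0.02 0 0 0 1" --pt "0 0 -0.05 0 0 0 1" --pt "0 0 -0.05 0 0 0 1" --pt "0.03 -0.037 0 0 0 0 1" --pt "0.03 -0.037 0 0 0 0 1" --pt "0.03 -0.037 0 0 0 0 1" --pt "0.03 -0.037 0 0 0 0 1" --pt "0 0 0 0 0 0 1"

```text
t: 9.25
tcp_pos: [0.5017, -0.0662, 0.1934]
tool_rot: [0.979, 0.205, -0.0, -0.0]
force: [0.5, -0.4, -0.0]
finger_gap: 0.0
gripper_force: 0.0
```

Run:
```python
from h import *
J["large"]=[.5153,-.0213,.097]
to(J["large"]); wlook("large",.097)
im=cv2.cvtColor(snapshot("side"),cv2.COLOR_RGB2BGR)
o=np.hstack([cv2.resize(a[150:210,330:390],None,fx=6,fy=6,interpolation=cv2.INTER_CUBIC) for a in(cv2.imread("pics/side0.png"),im)])
w=cv2.resize(cv2.imread("pics/w_large.png"),(300,225)); p=np.zeros((225,720,3),np.uint8);p[:,:300]=w
cv2.imwrite("pics/s2.png",np.vstack([o,p]))
```

```text
t 9.25 tcp [ 0.5017 -0.0662  0.1934] F [ 0.5 -0.4 -0. ] tool delta [ 0.0304 -0.0356  0.0965]
expected px 212 156
(0, 234, 512, 150) [ 0.3983 -0.1098  0.097 ] diam 0.4739
(165, 106, 94, 94) [ 0.5177 -0.02    0.097 ] diam 0.0738
(0, 103, 26, 47) [0.4756 0.127  0.097 ] diam 0.0199
```

View pics/s2.png

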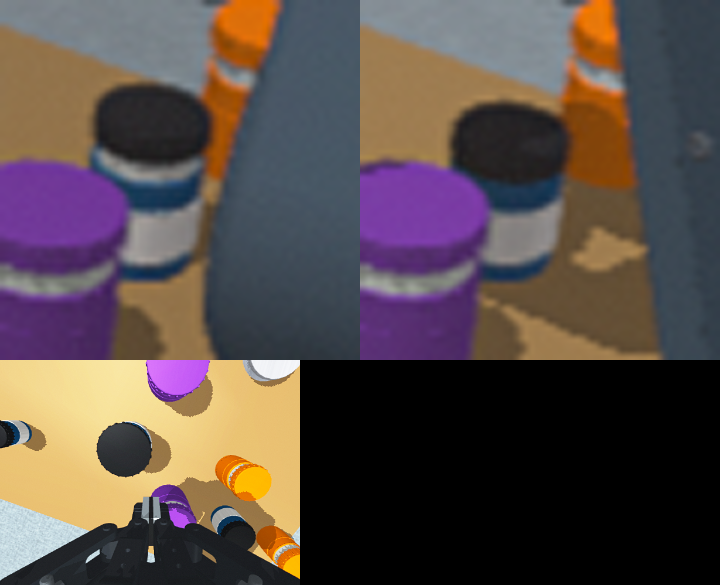

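The medium lid (side view, about (355,173)) now sits on its shoulder and the jar has not moved, so it is shut. The large lid at (212,153) in the wrist view gives (0.518, -0.020), 74 mm across, which agrees.

Request:
apply_moves --pt "0.032 -0.036 0 0 0 0 1" --pt "0 0 0.045 0 0 0 1" --pt "0 0 0.045 0 0 0 1" --pt "0 0 0 0 0 0 1" --pt "0 0 0 0 0 0 1"

```text
t: 9.98
tcp_pos: [0.5175, -0.0247, 0.1047]
tool_rot: [0.979, 0.202, 0.001, 0.0]
force: [0.3, 0.2, 0.2]
finger_gap: 0.001
gripper_force: 0.0
```

Request:
apply_moves --pt "0 0 0.002 0 0 0 1" --pt "0 0 0.002 0 0 0 1" --pt "0 0 0.002 0 0 0 1" --pt "0 0 0.002 0 0 0 1" --pt "0 0 0 0 0 0 1"

```text
t: 10.6
tcp_pos: [0.517, -0.0235, 0.096]
tool_rot: [0.979, 0.203, 0.0, 0.0]
force: [0.0, 0.2, 3.0]
finger_gap: -0.001
gripper_force: 1.3
```

Request:
apply_moves --pt "0 0 0.002 0 0 0 1" --pt "0 0 0.002 0 0 0 1" --pt "0 0 0.002 0 0 0 1" --pt "0 0 0.0015 0 0 0 1" --pt "0 0 0.001 0 0 0 1" --pt "0 0 0 0 0 0 1"

```text
t: 11.35
tcp_pos: [0.5169, -0.0235, 0.0871]
tool_rot: [0.979, 0.202, 0.0, 0.0]
force: [1.1, 0.2, 1.3]
finger_gap: -0.0
gripper_force: 0.6
```

Request:
apply_moves --pt "0 0 0.001 0 0 0 1" --pt "0 0 0.001 0 0 0 1" --pt "0 0 0 0 0 0 1"

```text
t: 11.72
tcp_pos: [0.517, -0.0235, 0.086]
tool_rot: [0.979, 0.203, 0.0, 0.0]
force: [-0.0, 0.2, 8.3]
finger_gap: -0.002
gripper_force: 4.1
```

Request:
apply_moves --pt "0 0 -0.02 0 0 0 1" --pt "0 0 -0.05 0 0 0 1" --pt "0 0 -0.06 0 0 0 1" --pt "0 0 -0.05 0 0 0 1" --pt "-0.03 0.05 0 0 0 0 1" --pt "-0.03 0.05 0 0 0 0 1" --pt "0 0 0 0 0 0 1"

```text
t: 12.6
tcp_pos: [0.5004, -0.1424, 0.2648]
tool_rot: [0.98, 0.2, -0.001, 0.0]
force: [1.1, 0.6, 0.2]
finger_gap: 0.001
gripper_force: 0.0
```

Run:
```python
from h import *
im=cv2.cvtColor(snapshot("side"),cv2.COLOR_RGB2BGR); a=im[140:300,70:390]
cv2.imwrite("pics/end.png",cv2.resize(a,None,fx=2.4,fy=2.4,interpolation=cv2.INTER_CUBIC)); to([0,0,0])
```

```text
t 12.65 tcp [ 0.5002 -0.1402  0.2645] F [-0.1  0.2 -0.7] tool delta [-0.4045 -0.325   0.2658]
```

View pics/end.png

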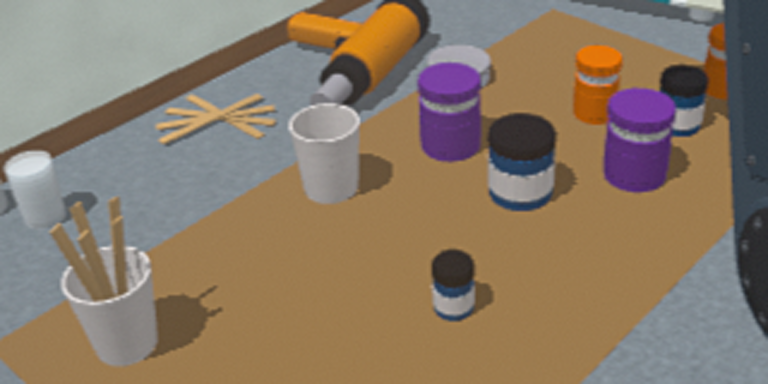

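In this crop all three lids, at (453,270), (522,140) and (683,82), sit on their shoulders. The cups and tin are where they were, and the arm is clear of everything.

```bash
python3 -c "
from station import *
print(sign_off())"
```

```text
the job is handed in; nothing more can be done
None
```

I pressed all three lids down to their stops in order (small, medium, large), left the cups and tin where they stood, and handed the job in with the arm clear, after about 13 s.

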